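# Lock the foot grinder's spindle and take off its cap nut

## Robot

A 7-joint arm with a two-finger parallel gripper is mounted at the origin on the work surface. World frame = base frame: x ahead of the robot, y to its left, z up, the work surface at z = 0. Lengths are in mm, angles in rad, forces in N, time in s.
With the tool pointing down it reaches from about 400 to 875 mm from the base axis. Payload 4.4 kg.
Tool frame: the origin (TCP) lies midway between the tips of the shut fingers; the grasp point (between the pads) lies 19 mm behind it (ctrl.pinch_z is the distance from the TCP to the grasp point, in mm); z points along the fingers, y is the line along which they close (so a half turn about z gives the same grasp; the last joint's range is limited). The gripper opens to 85 mm and grips with 20 to 120 N. Pads are 22 mm wide; open, the fingers measure 114 mm over their backs; the gripper's body (76 mm by 85 mm) begins 54 mm behind the grasp point. The pads swing forward as they close: fully open they stand 13 mm farther back than shut.
Start: joints at [1.197, 0.628, 0.038, 1.517, -0.027, 0.996, -0.02], TCP at [196.954, -619.457, 231.313] pointing down, gripper open.
Joint ranges: [-3.06, 3.06], [-0.37, 2.12], [-1.25, 1.32], [0.18, 2.47], [-1.1, 4.24], [0.23, 1.98], [-2.94, 2.94]. Speed limits (rad/s): [2.57, 2.57, 3.14, 3.14, 3.14, 3.14, 3.14].

## Interface

Orientations are given as [roll, pitch, yaw] about the fixed x, y, z axes, in that order (R = Rz(yaw) Ry(pitch) Rx(roll)).
In Python, from cell import read_state, cams, order, ctrl gives the robot as it stands.
- The arm moves only by the tool move_arm, never from a script. Its argument "targets" is text: rows parted by semicolons, each of 7 numbers parted by spaces: the gripper's target within -1 to 1 (fully open at 1, half-way at 0, shut at -1), then the shift along the tool's x, y, z in cm, then the turn, a rotation vector about the tool's x, y, z in degrees. A call has 1 to 5 rows; each row shifts and turns the commanded pose from where the row before left it, along the tool's axes as they then stand; what a row does not reach is not made up. A row lasts 1/12 s, in which the tool goes at most 41.7 mm and 7.16 degrees, less where a joint would pass 70% of its speed; a pose out of reach is approached as far as the arm can. A call with a gripper value outside its range is refused whole. The fingers move at their own pace and stop on an object; the grip force is fixed at half the most. Time passes only in rows, so rows that do not move let the fingers close. It gives the time, the measured TCP pose, the force, the opening and the grip force at its end, in the units of the state.
- read_state(): the state, without advancing time (a new reading comes with each control period).
- cams.get_image(name): name is "side" or "top" or "wrist"; returns a dict with "color" (400x640x3 uint8, red, green, blue), "fovy" (degrees; the focal length in pixels is half the picture's height over the tangent of half this angle, whatever the lens; pixels are square), "cx", "cy" (the principal point, pixels), "k1" (the pictures are not rectified: a ray, as slopes to the right and down, at radius r is drawn at 1 + k1 r^2 times it, then the intrinsics apply), "rvec" (rotation vector, rad) and "tvec" (3), from world to camera coordinates, as OpenCV has them. Camera axes: x right, y down, z forward; pixel columns grow to the right and rows downward; lengths in mm; the calibration is good to about 2 mm. A picture is of the moment at which its call begins. There is no depth.
- order.finish_job(): hands the job in; it is judged then, once.
The state is a dict: "clock": time; "qpos": joint angles; "qd": joint speeds; "tau": joint torques, N m; "eef_pos": TCP position; "tool_rot": TCP orientation; "force": force on the tool from outside, world axes, zero at the start; "torque": the same for the moment, N m; "width": finger opening in mm; "gripper_force": force on a finger pad.
Only numpy, scipy, OpenCV 4.12 (cv2) and the standard library are available. Lean on these libraries where they do the work, as an engineer would, in place of code of your own. Each camera call takes 0.05 s, during which the arm holds its last target. There are 200 camera calls.

## Task

To change the disc of the pot-foot grinder, take the flat spindle-lock key from the tool block, push its blade fully home into the slot in the rim of the disc plate and let go of it, so that the disc cannot turn. Then unscrew the cap nut from the middle of the disc: nobody knows whether its thread is right-hand or left-hand, so find out by trying it both ways, without turning the disc, and leave everything else where it is. Finish while holding the nut in the gripper, lifted straight up off the spindle (its lower edge some 5 to 15 cm over the disc), upright and still, with the key still home in its slot.

Things in the scene. Friction and masses are not known exactly. Their poses are not given: they have to be found in the camera images.
- grinder: Bench grinder for pot feet, fixed: white housing 280 mm (its x) by 350 mm (its y, -140 to +210), deck 90 mm above the table, turned up to 0.35 rad. Origin on the table under the spindle axis, z up. A steel splash ring, 256 mm across, reaches 104 mm up. In it a round plate (219 mm across, top at 108 mm) carries the grey grinding disc (158 mm across, top at 111 mm).
- control_head (a point): top centre of the grinder's grey control head (x 150, y 68 mm, top 166 mm above the table) at its +y end, 172 mm from the spindle axis; a knob on it reaches 181 mm. Only to be kept clear of.
- platen (a joint): turning of the disc plate with disc and spindle, rad, positive counterclockwise from above. It starts within 0.012 of 0 and turns easily while the key is not in the slot; the key holds it to about 0.03 rad either way.
- slot (a point): middle of the lock slot's mouth at the top of the plate (108 mm up), 97 mm from the spindle axis on the grinder's -y side. Axes as the grinder's: the slot is long along y (radial; 28 mm, from 81.5 mm off the axis, open at the rim) and 7.5 mm wide along x; it goes down through the plate (14 mm) into a slot in line with it in the deck, 8.5 by 32 mm. Over 45 mm deep in all.
- key_grip (a point): spindle-lock key, loose, 90 g: flat steel blade (24 mm along its x, 5 mm along its y, 32 mm long, the last 9 mm 3 mm thin) below a black handle (32 by 14 mm, 48 mm tall). This point: on its axis in the handle, 26 mm above the shoulder, 58 mm above the blade's tip, 22 mm below the top; grip here across the 14 mm. Home: 26 mm above slot, key's x along the slot (either way).
- block: wooden tool block, 70 x 180 mm, 45 mm tall, fixed; origin on the table under its centre. The key stands upright 55 mm from its centre towards its -y end, key's x along the block's y, blade in a recess 8 by 28 mm, shoulder on the block; the loop tool stands 30 mm to the +y side.
- nut_mid (a point): knurled steel cap nut, 160 g, loose once unscrewed: round, 44 mm across, 42 mm tall, closed on top; this point on its axis half-way up, axes the nut's, z up. It sits finger-tight on a steel washer (56 mm across, top 114 mm above the table). Its coarse thread (24 mm a turn) has much axial play: it need not be raised while it turns. Its hand differs from start to start and cannot be seen.
- spindle (a point): on the spindle axis at the washer's top, 114 mm up; the spindle end inside the nut reaches 31 mm above this, so the nut is clear when raised by 35 mm. The wrong way the nut comes up solid after 3 to 10 degrees; the right way it turns easily and can be drawn straight up once turned 80 to 135 degrees (107 is the middle); at about 140 it comes up solid again.
- loop_tool: trimming loop tool, wooden handle 13 mm thick, 140 mm tall, standing in the block; origin at its foot; leave alone
- rub_stone: grey rubbing stone, 45 x 90 x 28 mm, lying on the table; origin under its centre; leave alone
- kiln_prop: white kiln prop, round, 38 mm wide, 64 mm tall; origin under its centre; leave alone
- bowl: terracotta bowl, 104 mm wide, 48 mm tall; origin under its centre; leave alone
- cup: white cup, 72 mm wide, 75 mm tall; origin under its centre; leave alone

How it is judged:
By the outcome, as a careful person would: the job done as asked, in the order asked, and still so for the second after the job is handed in, while the arm keeps its last pose, push and grip.
It also fails if it takes over 54 s, if anything falls off the work surface, if the arm or the gripper's body presses on something with over 40 N, if the wrist force passes 120 N, or if a joint passes its speed limit or range.

## Working session

There is one attempt and no reset: what is moved stays moved. The work goes in short steps, Python scripts to look and compute and a tool call to move; the robot and the scene stay as the last step left them, time stands still between calls to the robot, and variables do not carry over. Pictures are saved under pics/ and viewed, at most 10 in all, crops included, and the job is handed in when it is done.

Besides the shell and the picture viewer there is one more tool, called after "Call:" as name(argument=value, ...) on one line, values as JSON. move_arm: Moves the arm, as the interface text tells. Its arguments: {"type":"object","properties":{"targets":{"type":"string"}},"required":["targets"]}

```bash
mkdir -p pics; ls
cat > h.py <<'E'
import numpy as np, cv2
from cell import read_state, cams, order, ctrl
def get(name,fn=None):
    d=cams.get_image(name); 
    if fn: cv2.imwrite('pics/'+fn,d['color'][:,:,::-1])
    return d
def fl(d): return 200/np.tan(np.radians(d['fovy'])/2)
def ray(d,u,v):
    f=fl(d); xd=np.array([(u-d['cx'])/f,(v-d['cy'])/f]); x=xd.copy()
    for _ in range(30): x=xd/(1+d['k1']*(x@x))
    R=cv2.Rodrigues(np.array(d['rvec'],float))[0]; t=np.array(d['tvec'],float).ravel()
    return -R.T@t, R.T@np.array([x[0],x[1],1.])
def onz(d,u,v,z):
    o,r=ray(d,u,v); return o+r*(z-o[2])/r[2]
def proj(d,P):
    f=fl(d); R=cv2.Rodrigues(np.array(d['rvec'],float))[0]; t=np.array(d['tvec'],float).ravel()
    c=R@np.array(P,float)+t; x=c[:2]/c[2]; x=x*(1+d['k1']*(x@x)); return x*f+[d['cx'],d['cy']]
E
python3 - <<'E'
from h import *
a=get('top','top0.png');b=get('side','side0.png')
for d in(a,b): print(d['fovy'],d['cx'],d['cy'],d['k1'],ray(d,320,200))
print(read_state(),ctrl.pinch_z)
E
```

```text
pics
48.160228577305276 326.25704656423784 196.606348142623 -0.010850594621705798 (array([ 439.1017387 ,  -71.73148658, 1263.86769304]), array([ 0.0806407 ,  0.00998049, -0.99682017]))
45.654962324097426 318.90752999179165 194.5505880267452 -0.021628732642773287 (array([  315.72181723, -1003.4764512 ,   659.2052131 ]), array([ 0.23429934,  0.8294153 , -0.50725823]))
{'clock': 0.1, 'qpos': array([ 1.19717618,  0.62924158,  0.03841917,  1.51822946, -0.02701754,
        0.99630045, -0.02005198]), 'qd': array([ 0.00048174, -0.00063714,  0.00077241, -0.00193493, -0.00171182,
        0.00046993,  0.00031222]), 'tau': array([ 2.36043408e-03, -5.64540017e+01,  1.23033531e+00, -1.93975550e+01,
        1.12803260e-02,  5.38314504e-03,  3.35891229e-05]), 'eef_pos': array([ 196.82458376, -618.91892569,  230.50070632]), 'tool_rot': array([-3.13993047e+00, -1.44845628e-05,  3.07780183e-01]), 'force': array([-0.15049512,  0.54330034, -0.30517587]), 'torque': array([ 0.02922556, -0.00945537,  0.02735596]), 'gripper_force': 0.0, 'width': 85.75925426412344} 18.700000000000003
```

View pics/top0.png

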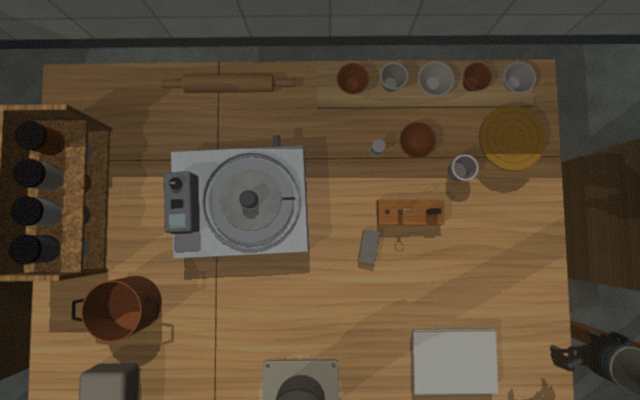

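View pics/side0.png

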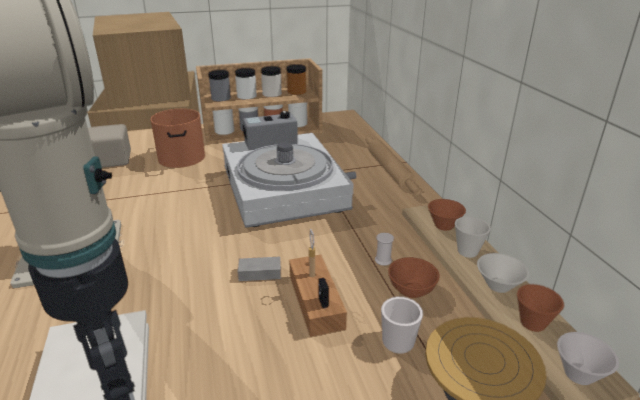

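The top view shows the grinder with its spindle at about (249,199), the slot near (288,198), the block around (411,212), and the key handle near (435,211). In the side view the key is at (323,292) and the nut at (285,152).

Run:
```python
from h import *
a=get('top');b=get('side')
print('nut top',onz(a,249,197,156),'slot',onz(a,288,198,108),'keytop',onz(a,435,210.5,93),'block',onz(a,410.5,212.5,45))
for u,v in[(377,200),(443,200),(443,226),(377,226)]: print(onz(a,u,v,45))
for u,v in[(171,153),(303,147),(308,250),(176,257)]: print('deck',onz(a,u,v,90))
T=cv2.resize(a['color'][130:270,150:470,::-1],None,fx=2.5,fy=2.5,interpolation=3)
cv2.imwrite('pics/topc.png',T)
w=get('wrist','w0.png');print(ray(w,320,200),w['fovy'],w['k1'])
R=cv2.Rodrigues(np.array(w['rvec'],float))[0];print(R)
# key black mask side / top
for n,d,(x0,x1,y0,y1) in(('t',a,(420,446,200,224)),('s',b,(310,340,270,315))):
    g=d['color'][y0:y1,x0:x1].max(2)<45
    ys,xs=np.nonzero(g);print(n,len(xs),xs.mean()+x0,ys.mean()+y0,xs.min()+x0,xs.max()+x0,ys.min()+y0,ys.max()+y0)
for P in ([0,0,0],):print(proj(a,P))
```

```text
nut top [537.81064026 115.68592071 156.        ] slot [538.56536882  22.72719914 108.        ] keytop [ 503.43202438 -361.409793     93.        ] block [ 501.23358154 -306.14467842   45.        ]
[ 536.28194691 -215.33920871   45.        ]
[ 534.62610621 -396.10891704   45.        ]
[ 463.62000085 -393.82185662   45.        ]
[ 465.34387654 -213.97024502   45.        ]
deck [662.9413542  334.87290394  90.        ]
deck [675.87225925 -15.92438837  90.        ]
deck [403.6378019  -27.64074292  90.        ]
deck [388.62477956 316.07167263  90.        ]
(array([ 273.20842047, -595.77855657,  373.27000628]), array([-0.32276983, -0.09512815, -0.94219696])) 66.38309839423378 0.0062872702469184485
[[ 0.30340352 -0.95286034 -0.00186496]
 [-0.90657218 -0.28926626  0.30733029]
 [-0.29338231 -0.09155437 -0.95160108]]
t 45 432.8222222222222 211.11111111111111 427 440 209 213
s 201 323.3333333333333 292.85572139303486 319 327 279 306
[300.0081204  397.67812612]
```

View pics/topc.png

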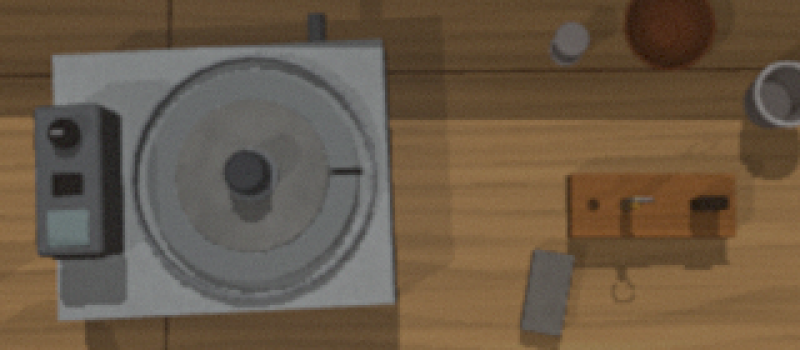

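The crop shows the slot at crop (345,171), the nut at (247,172), the key handle at (710,203), and the loop tool near (625,203). Each agrees with the given sizes. I'll move over the key next and turn so that the fingers close along world x.

Call:
move_arm(targets="1 2.46 -1.03 0 0 0 0;1 2.46 -1.03 0 0 0 0;1 2.46 -1.03 0 0 0 0;1 2.46 -1.03 0 0 0 0;1 2.46 -1.03 0 0 0 0")

```text
clock: 0.67
eef_pos: [299.3, -532.2, 231.2]
tool_rot: [-3.141, -0.0, 0.308]
force: [0.5, -0.8, 0.1]
width: 85.4
gripper_force: 0.0
```

Call:
move_arm(targets="1 2.46 -1.03 0 0 0 0;1 2.46 -1.03 0 0 0 0;1 2.46 -1.03 0 0 0 0;1 2.46 -1.03 0 0 0 0;1 2.46 -1.03 0 0 0 0")

```text
clock: 1.08
eef_pos: [401.0, -445.8, 231.3]
tool_rot: [-3.142, 0.0, 0.308]
force: [0.3, 0.2, 0.0]
width: 85.3
gripper_force: 0.0
```

Call:
move_arm(targets="1 2.46 -1.03 0 0 0 0;1 2.46 -1.03 0 0 0 0;1 2.46 -1.03 0 0 0 0;1 2.46 -1.03 0 0 0 0;1 2.46 -1.03 0 0 0 0")

```text
clock: 1.5
eef_pos: [502.7, -359.4, 231.3]
tool_rot: [-3.141, 0.0, 0.308]
force: [0.2, 0.3, -0.4]
width: 85.5
gripper_force: 0.0
```

Call:
move_arm(targets="1 0 0 0 0 0 -6;1 0 0 0 0 0 -6;1 0 0 0 0 0 -6;1 0 0 0 0 0 -6;1 0 0 0 0 0 -6")

```text
clock: 1.92
eef_pos: [501.8, -360.3, 231.2]
tool_rot: [-3.141, 0.0, 0.837]
force: [0.6, -0.2, 0.1]
width: 85.4
gripper_force: 0.0
```

Call:
move_arm(targets="1 0 0 0 0 0 -6;1 0 0 0 0 0 -6;1 0 0 0 0 0 -6;1 0 0 0 0 0 -6;1 0 0 0 0 0 -6")

```text
clock: 2.33
eef_pos: [501.7, -360.5, 231.2]
tool_rot: [-3.141, 0.0, 1.36]
force: [-0.3, -0.3, 0.5]
width: 85.5
gripper_force: 0.0
```

Call:
move_arm(targets="1 0 0 0 0 0 -6;1 0 0 0 0 0 -6;1 0 0 0 0 0 0;1 0 0 0 0 0 0")

```text
clock: 2.67
eef_pos: [501.6, -360.5, 231.2]
tool_rot: [-3.141, -0.0, 1.561]
force: [-0.6, 0.8, -0.1]
width: 85.4
gripper_force: 0.0
```

Run:
```python
from h import *
w=get('wrist','w1.png');s=read_state();print(s['clock'],s['eef_pos'],s['tool_rot'],s['qpos'],ray(w,320,200))
print(proj(w,[503,-360,93]),proj(w,s['eef_pos']))
```

```text
2.7167 [ 501.642136   -360.52809441  231.20646107] [-3.14142345e+00 -1.55339983e-04  1.56133243e+00] [ 0.76769891  0.59544295 -0.30926732  1.60613644  0.20798615  0.97277699
  0.38132803] (array([ 503.18009693, -281.90052823,  373.7385291 ]), array([-0.00731031, -0.33654608, -0.9421508 ]))
[321.84672235 178.03553026] [319.74536782 249.97134975]
```

View pics/w1.png

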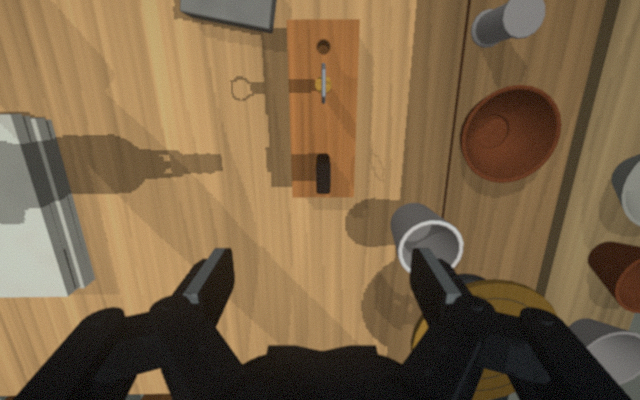

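The wrist view shows the key handle at (323,172), the loop tool at (323,85), and the cup clear to the right at (430,240).

```bash
cat >> h.py <<'E'
def blob(d,x0,x1,y0,y1,thr=45):
    g=(d['color'][y0:y1,x0:x1].max(2)<thr).astype(np.uint8)
    n,l,st,c=cv2.connectedComponentsWithStats(g); i=1+st[1:,4].argmax()
    ys,xs=np.nonzero(l==i); return np.c_[xs+x0,ys+y0]
E
python3 - <<'E'
from h import *
w=get('wrist');a=get('top')
p=blob(w,300,345,145,205);print(len(p),p.min(0),p.max(0),cv2.minAreaRect(p.astype(np.float32)))
rows=[(r,p[p[:,1]==r,0].mean(),np.ptp(p[p[:,1]==r,0])+1) for r in range(p[:,1].min(),p[:,1].max()+1,4)];print(rows)
for r in (160,170,180,188):
    c=p[p[:,1]==r,0]; print(onz(w,c.min()-.5,r,93)[:2],onz(w,c.max()+.5,r,93)[:2])
print('bottom edge -y top',onz(w,323,p[:,1].max()+.5,93),'top edge +y base',onz(w,323,p[:,1].min()-.5,45))
# block edges
c=w['color'].astype(int)
lab=cv2.cvtColor(w['color'],cv2.COLOR_RGB2HSV)
print(onz(w,288,21,45),onz(w,359,21,45),onz(w,292,195,45),onz(w,354,197,45))
print('top:', onz(a,432.8,211.1,85))
print('cup',onz(w,428,240,75), onz(w,393,250,75))
E
```

```text
97 [317 155] [328 167] ((322.5, 161.0), (12.0, 11.0), 90.0)
[(155, np.float64(322.0), np.int64(7)), (159, np.float64(322.5), np.int64(10)), (163, np.float64(322.2), np.int64(9)), (167, np.float64(320.57142857142856), np.int64(8))]
[ 499.12344413 -342.50256978] [ 509.40582213 -342.59860125]Traceback (most recent call last):
  File "<stdin>", line 6, in <module>
    return umr_minimum(a, axis, None, out, keepdims, initial, where)
ValueError: zero-size array to reduction operation minimum which has no identity
```

Run:
```python
from h import *
w=get('wrist');a=get('top')
for t in (60,75):
    p=blob(w,310,340,148,205,t);print(t,len(p),p.min(0),p.max(0))
print([(r,p[p[:,1]==r,0].min(),p[p[:,1]==r,0].max()) for r in range(p[:,1].min(),p[:,1].max()+1,3)])
print('bottom edge -y top',onz(w,323,p[:,1].max()+.5,93),'top edge +y base',onz(w,323,p[:,1].min()-.5,45))
for r in (172,180,188):
    c=p[p[:,1]==r,0]
    if len(c): print(onz(w,c.min()-.5,r,93)[:2],onz(w,c.max()+.5,r,93)[:2])
print(onz(w,288,21,45),onz(w,359,21,45),onz(w,292,195,45),onz(w,354,197,45))
print('cup',onz(w,428,240,75), onz(w,393,250,75))
print(w['color'][150:200:3,323])
```

```text
60 461 [316 154] [329 192]
75 517 [316 154] [329 192]
[(154, np.int64(319), np.int64(325)), (157, np.int64(316), np.int64(328)), (160, np.int64(316), np.int64(328)), (163, np.int64(316), np.int64(329)), (166, np.int64(316), np.int64(329)), (169, np.int64(316), np.int64(329)), (172, np.int64(316), np.int64(329)), (175, np.int64(316), np.int64(329)), (178, np.int64(316), np.int64(329)), (181, np.int64(316), np.int64(329)), (184, np.int64(316), np.int64(329)), (187, np.int64(317), np.int64(329)), (190, np.int64(317), np.int64(329))]
bottom edge -y top [ 504.14636426 -374.51030464   93.        ] top edge +y base [ 504.59483043 -345.70025875   45.        ]
[ 497.18071736 -354.01348248] [ 510.43425588 -354.12260708]
[ 497.06944957 -361.88412613] [ 510.43418546 -361.99465119]
[ 497.91898282 -369.89597439] [ 510.43404913 -369.99993687]
[ 471.95490084 -217.32017371   45.        ] [ 539.87919029 -217.84099253   45.        ] [ 469.08381693 -393.06464047   45.        ] [ 539.5484369 -396.0560148   45.       ]
cup [ 617.60449361 -435.59885638   75.        ] [ 580.47729638 -447.45459012   75.        ]
[[157 107  61]
 [102  70  37]
 [ 36  24  10]
 [ 40  30  18]
 [ 47  37  31]
 [ 52  41  39]
 [ 42  30  30]
 [ 38  30  19]
 [ 49  44  36]
 [ 50  44  35]
 [ 46  36  28]
 [ 44  36  30]
 [ 44  38  31]
 [ 45  35  30]
 [ 47  35  28]
 [141  94  52]
 [168 136  87]]
```

Call:
move_arm(targets="1 0 0.24 2.5 0 0 0;1 0 0 2.5 0 0 0;1 0 0 2.5 0 0 0;1 0 0 2.5 0 0 0;1 0 0 2.5 0 0 0")

```text
clock: 3.33
eef_pos: [504.3, -360.5, 105.4]
tool_rot: [3.141, 0.0, 1.564]
force: [0.7, -0.8, 0.7]
width: 85.2
gripper_force: 0.0
```

Call:
move_arm(targets="1 0 0 2.5 0 0 0;1 0 0 2 0 0 0;1 0 0 0.9 0 0 0;1 0 0 0 0 0 0;1 0 0 0 0 0 0")

```text
clock: 3.75
eef_pos: [504.5, -360.5, 52.6]
tool_rot: [3.141, 0.0, 1.564]
force: [-0.7, 0.4, 0.3]
width: 85.2
gripper_force: 0.0
```

Call:
move_arm(targets="-1 0 0 0 0 0 0;-1 0 0 0 0 0 0;-1 0 0 0 0 0 0;-1 0 0 0 0 0 0;-1 0 0 0 0 0 0")

```text
clock: 4.17
eef_pos: [504.4, -360.7, 53.0]
tool_rot: [3.141, 0.001, 1.564]
force: [-0.6, 0.0, 0.3]
width: 25.6
gripper_force: 0.0
```

Call:
move_arm(targets="-1 0 0 0 0 0 0;-1 0 0 0 0 0 0;-1 0 0 0 0 0 0;-1 0 0 0 0 0 0;-1 0 0 0 0 0 0")

```text
clock: 4.58
eef_pos: [504.3, -360.6, 52.8]
tool_rot: [3.141, 0.0, 1.564]
force: [-1.4, 0.2, 5.5]
width: 13.4
gripper_force: 58.7
```

Call:
move_arm(targets="-1 0 0 -1 0 0 0;-1 0 0 -2 0 0 0;-1 0 0 -3 0 0 0;-1 0 0 -3 0 0 0;-1 0 0 -3 0 0 0")

```text
clock: 5.0
eef_pos: [503.8, -360.0, 173.5]
tool_rot: [-3.141, -0.001, 1.565]
force: [0.1, -0.5, -1.5]
width: 13.3
gripper_force: 58.4
```

Call:
move_arm(targets="-1 0 0 -3 0 0 0;-1 0 0 -3 0 0 0;-1 0 0 -3 0 0 0;-1 0 0 -1 0 0 0;-1 0 0 0 0 0 0")

```text
clock: 5.42
eef_pos: [505.7, -361.1, 275.5]
tool_rot: [3.136, 0.003, 1.564]
force: [1.2, 0.4, -1.1]
width: 13.3
gripper_force: 58.5
```

Call:
move_arm(targets="-1 2.4 0.23 0 0 0 0;-1 2.4 0.23 0 0 0 0;-1 2.4 0.23 0 0 0 0;-1 2.4 0.23 0 0 0 0;-1 2.4 0.23 0 0 0 0")

```text
clock: 5.83
eef_pos: [515.1, -239.0, 270.1]
tool_rot: [-3.138, -0.002, 1.564]
force: [0.3, 0.3, -0.8]
width: 13.4
gripper_force: 58.5
```

Call:
move_arm(targets="-1 2.4 0.23 0 0 0 0;-1 2.4 0.23 0 0 0 0;-1 2.4 0.23 0 0 0 0;-1 2.4 0.23 0 0 0 0;-1 2.4 0.23 0 0 0 0")

```text
clock: 6.25
eef_pos: [527.3, -119.3, 270.2]
tool_rot: [-3.138, -0.001, 1.565]
force: [0.4, -0.5, -0.5]
width: 13.7
gripper_force: 58.5
```

Call:
move_arm(targets="-1 2.4 0.23 0 0 0 0;-1 2.4 0.23 0 0 0 0;-1 2.4 0.23 0 0 0 0;-1 2.4 0.23 0 0 0 0;-1 2.4 0.23 0 0 0 -2.6")

```text
clock: 6.67
eef_pos: [539.6, 0.3, 270.3]
tool_rot: [-3.138, -0.0, 1.61]
force: [0.2, -0.0, -1.2]
width: 13.4
gripper_force: 58.5
```

Call:
move_arm(targets="-1 0 0 1 0 0 0;-1 0 0 1 0 0 0;-1 0 0 0 0 0 0;-1 0 0 0 0 0 0")

```text
clock: 7.0
eef_pos: [539.7, -2.3, 250.5]
tool_rot: [-3.138, 0.001, 1.608]
force: [0.7, -0.7, -0.5]
width: 13.5
gripper_force: 58.5
```

Run:
```python
from h import *
w=get('wrist','w2.png');s=read_state();print(s['clock'],s['eef_pos'],s['tool_rot'],s['qpos'],s['width'],ray(w,320,200))
print(proj(w,[541.7,18.8,108]),proj(w,[537.8,115.7,156]))
```

```text
7.05 [540.35310209  -2.18818761 251.3116656 ] [-3.13934089e+00  5.62557717e-04  1.60754269e+00] [ 0.21082166  0.46914347 -0.37956875  1.79073982  0.2119216   0.9240692
 -0.22359338] 13.504205013779172 (array([538.13408428,  76.48327432, 392.98030965]), array([ 0.0047228 , -0.33777177, -0.9417286 ]))
[323.94455909 155.73047174] [324.18750758  32.11414307]
```

View pics/w2.png

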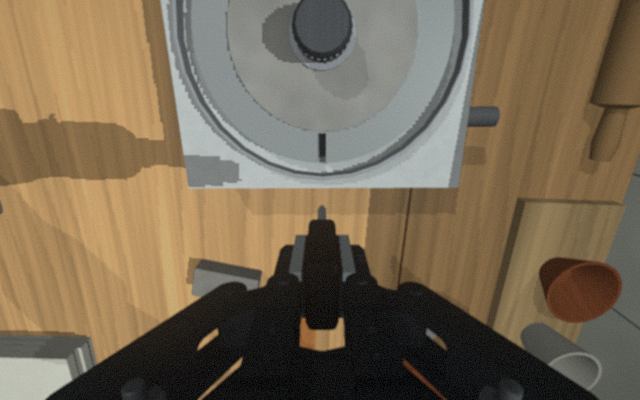

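Wrist view: the slot runs from (322,133) to (322,158), the nut's top centre is at (322,24), and the blade of the held key shows at (322,211).

Run:
```python
from h import *
w=get('wrist');s=read_state();print(s['eef_pos'],s['tool_rot'])
g=w['color'].max(2).astype(int)
for r in list(range(130,172,3)):
    c=g[r,305:340]; m=np.median(c); k=np.clip(m-30-c,0,None); 
    u=(k*np.arange(305,340)).sum()/max(k.sum(),1); print(r,m,c.min(),k.sum(),round(u,2),onz(w,u,r,108)[:2].round(1))
print('blade'); 
for r in range(204,222,2): print(r,g[r,312:334])
```

```text
[540.77637263  -1.98712627 251.85846994] [-3.14061612e+00  4.13535240e-04  1.60763500e+00]
130 136.0 127 0.0 0.0 [244.6  31.4]
133 148.0 91 146.0 320.89 [539.  40.]
136 146.0 33 485.0 320.79 [539.   37.2]
139 145.0 40 472.0 320.76 [539.1  34.4]
142 146.0 36 478.0 320.8 [539.2  31.7]
145 146.0 39 464.0 320.84 [539.3  28.8]
148 145.0 35 451.0 320.93 [539.5  26. ]
151 146.0 32 466.0 320.88 [539.6  23.2]
154 147.0 39 452.0 320.88 [539.7  20.3]
157 146.0 74 240.0 320.79 [539.7  17.4]
160 145.0 76 188.0 321.16 [540.2  14.6]
163 165.0 147 0.0 0.0 [2.357e+02 1.000e-01]
166 168.0 161 0.0 0.0 [234.8  -2.9]
169 170.0 153 0.0 0.0 [234.   -5.9]
blade
204 [161 161 164 164 170 172 178 172 168 163 166 166 173 171 169 170 164 158
 165 171 169 170]
206 [156 160 165 173 171 175 160 140 107  91  88 108 137 166 171 168 165 160
 159 168 171 166]
208 [158 164 166 170 170 154 125 102  76  77  79  82  99 122 150 164 164 163
 162 169 173 167]
210 [159 166 168 166 163 141  99  81  79  76  77  75  77 104 146 163 163 163
 163 167 170 165]
212 [163 168 167 171 166 136  98  78  79  73  79  77  76 109 147 161 163 155
 166 168 173 168]
214 [177 183 185 187 176 150 102  79  79  75  74  77  75 106 145 168 175 175
 178 183 184 182]
216 [176 180 187 192 181 150 108  81  78  75  78  80  75 101 142 169 181 182
 183 190 188 190]
218 [169 172 178 176 166 132  91  70  72  73  68  69  74  93 132 161 168 168
 171 185 187 187]
220 [ 92  78  74  73  61  58  42  42  48  41  43  41  43  47  58  66  65  66
  71  99 122 154]
```

Run:
```python
from h import *
w=get('wrist','w3.png');a=get('top');s=read_state();e=s['eef_pos'];print(e,s['tool_rot'])
g=w['color'].max(2).astype(float)
for r in (208,210,212,214,216):
    c=g[r,308:336];k=np.clip(150-c,0,None);u=(k*np.arange(308,336)).sum()/k.sum();print('blade',r,u,onz(w,u,r,e[2]-40))
print('tip front',onz(w,321.3,205.7,e[2]-40.), 'expected +y edge',e[1]+12)
# nut top circle
for n,d,b in(('wrist',w,(285,360,0,65)),('top',a,(236,262,186,212))):
    for t in (60,75,90):
        p=blob(d,*b,t);h=cv2.convexHull(p.astype(np.int32));c,r=cv2.minEnclosingCircle(h);print(n,t,len(p),p.min(0),p.max(0),c,r,onz(d,*c,156))
gt=a['color'].max(2).astype(int);print(gt[198,276:304]);print(gt[193:204,288])
cv2.imwrite('pics/w3c.png',cv2.resize(w['color'][0:220,220:420,::-1],None,fx=2.7,fy=2.7,interpolation=3))
```

```text
[541.17237524  -1.58301987 252.4972573 ] [3.14115815e+00 2.44783956e-04 1.60812196e+00]
blade 208 321.59911894273125 [541.489065     6.19717324 212.4972573 ]
blade 210 321.497247706422 [541.47493632   4.8283377  212.4972573 ]
blade 212 321.47016274864376 [541.50856364   3.45535881 212.4972573 ]
blade 214 321.48490566037736 [541.56913872   2.07742819 212.4972573 ]
blade 216 321.63167587476977 [541.71476003   0.69666294 212.4972573 ]
tip front [541.24088195   7.75425961 212.4972573 ] expected +y edge 10.4169801255858
wrist 60 471 [291   0] [347  62] (315.43438720703125, 29.56955337524414) 32.904659271240234 [533.04532773 117.63433789 156.        ]
wrist 75 806 [290   0] [349  62] (319.5, 28.09677505493164) 34.20066452026367 [535.85304473 118.66042399 156.        ]
wrist 90 3173 [285   0] [349  63] (318.1773376464844, 28.122093200683594) 34.99203109741211 [534.93090346 118.61005888 156.        ]
top 60 34 [240 198] [252 207] (246.0, 202.5) 7.500100135803223 [524.17523128 123.05236729 156.        ]
top 75 192 [240 190] [254 211] (249.0, 201.0) 11.180439949035645 [527.8417764  115.62817977 156.        ]
top 90 312 [239 186] [259 211] (250.5, 199.3800048828125) 13.830304145812988 [531.84335701 111.92644972 156.        ]
[113 115 113 109 114 115 114 113 116 112 114 112 112 109 108 109 109 106
 106 105 102  98  99  99 100  98  96  91]
[111 109 110 110 109 112 110 109 107 112 113]
```

View pics/w3c.png

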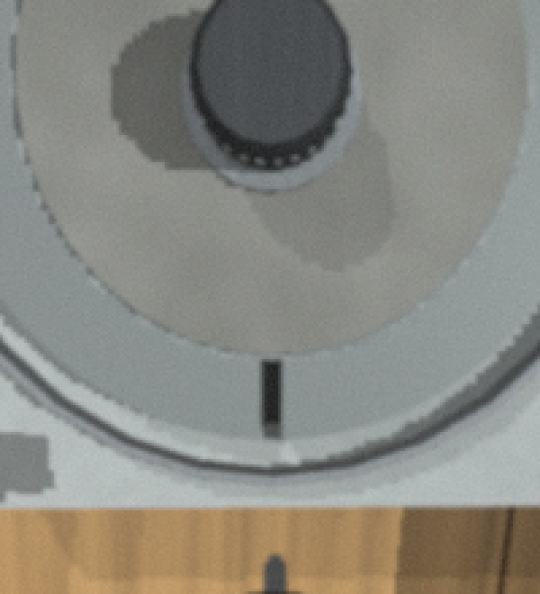

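The crop shows the slot running from crop (271,360) to (271,437), the nut's top face centred at (271,66), and the blade tip at (275,560). I'll lower to just above the plate, where the blade and slot lie at nearly the same depth.

Call:
move_arm(targets="-1 0.7 -0.04 2 0 0 0;-1 0.7 -0.04 2 0 0 0;-1 0.76 -0.03 2 0 0 0;-1 0 0 2 0 0 0;-1 0 0 1 0 0 0")

```text
clock: 7.62
eef_pos: [538.1, 20.8, 160.7]
tool_rot: [-3.139, 0.0, 1.61]
force: [-0.1, 0.1, -0.5]
width: 13.3
gripper_force: 58.5
```

Call:
move_arm(targets="-1 0 0 0 0 0 0;-1 0 0 0 0 0 0;-1 0 0 0 0 0 0")

```text
clock: 7.87
eef_pos: [540.1, 20.6, 163.4]
tool_rot: [3.139, 0.0, 1.609]
force: [-0.9, 0.5, -0.9]
width: 13.5
gripper_force: 58.5
```

Run:
```python
from h import *
w=get('wrist','w4.png');s=read_state();e=s['eef_pos'];print(s['clock'],e,s['tool_rot'],s['force'])
print(proj(w,[e[0],e[1]+12,e[2]-40]),proj(w,[539.3,25,108]))
cv2.imwrite('pics/w4c.png',cv2.resize(w['color'][60:260,220:420,::-1],None,fx=3,fy=3,interpolation=3))
```

```text
7.9167 [540.15071326  20.62551332 163.59936272] [3.13900160e+00 3.96097027e-05 1.60905200e+00] [ 0.29281167  0.04545903 -1.26390362]
[320.69921785 202.06184207] [319.03949963 204.63104588]
```

View pics/w4c.png

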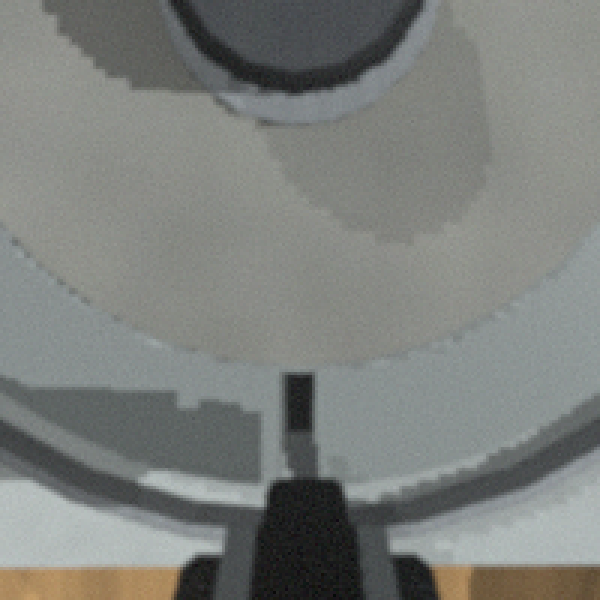

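The crop shows the slot's inner end at (299,373) and the blade front edge starting near (300,433).

Run:
```python
from h import *
w=get('wrist');s=read_state();e=s['eef_pos'];print(e,s['tool_rot'])
g=w['color'].max(2).astype(int)
for r in range(182,222,2): print(r,g[r,309:333])
print('slot inner',onz(w,319.7,184.2,108),'slot mid',onz(w,319.7,194,108))
for r in(203,205,207,215):print('blade',r,onz(w,320.3,r,e[2]-40))
```

```text
[540.08480497  20.66766509 163.59520148] [3.13900671e+00 3.41610524e-05 1.60910975e+00]
182 [145 141 146 142 138 140 146 143 142 145 145 140 146 146 140 142 143 138
 145 144 136 140 140 140]
184 [149 147 147 138 124 107 100  92  98  96 100  98  93  94  97 114 138 148
 146 147 144 146 147 145]
186 [144 146 143 141 116  86  52  42  37  39  32  34  32  37  54  94 129 145
 140 147 143 145 145 145]
188 [142 144 146 138 116  87  64  35  34  34  36  31  33  38  49 100 132 144
 144 144 147 144 145 145]
190 [144 143 144 136 116  90  64  46  43  33  34  39  40  40  55 102 132 144
 149 145 143 146 147 146]
192 [146 146 141 138 119  91  66  44  38  32  44  37  38  32  59  94 134 144
 144 147 147 144 146 143]
194 [145 145 146 141 119  93  66  41  36  31  39  41  26  40  58  98 129 142
 145 143 144 148 146 140]
196 [145 144 141 144 122  99  60  47  36  36  42  38  37  37  51  97 132 146
 145 146 145 142 143 147]
198 [144 146 144 140 121 103  67  40  37  37  31  39  34  36  56  97 134 140
 147 144 146 146 145 144]
200 [147 145 142 138 123  98  69  42  35  38  34  41  34  33  54  98 132 144
 145 144
[... 653 characters left out ...]
139 137 141 113  85  78  72  74  83  72  76  74  79  97 124
 141 141 132 132 129 130]
216 [142 144 146 144 145 146 134 116  92  78  71  75  73  76  76  75  90 117
 140 141 141 133 131 128]
218 [146 144 138 136 138 145 153 136 110  85  71  76  71  73  72  69  87 110
 124 134 129 124 128 129]
220 [136 113  97  72  56  56  58  53  53  27  44  34  35  37  42  43  37  47
  49  54  53  53  66  86]
slot inner [539.30320833  39.75795331 108.        ] slot mid [539.55995835  32.76977224 108.        ]
blade 203 [540.00375126  31.98695865 123.59520148]
blade 205 [540.05440255  30.63077964 123.59520148]
blade 207 [540.10527199  29.26877244 123.59520148]
blade 215 [540.31095795  23.76174866 123.59520148]
```

Run:
```python
from h import *
w=get('wrist');s=read_state();e=s['eef_pos'];print(e)
for r,z in((216,148),(218,152),(214,143)):print('blade',onz(w,321.6,r,z))
for r in(188,196,202):print('slot',onz(w,319.2,r,108))
```

```text
[539.89341205  20.69809769 163.46195823]
blade [540.60272333  33.32806383 148.        ]
blade [540.56864867  33.81994434 152.        ]
blade [540.65426828  32.48222519 143.        ]
slot [538.97569367  37.09577715 108.        ]
slot [539.18421801  31.35649609 108.        ]
slot [539.34296508  26.98751777 108.        ]
```

Call:
move_arm(targets="-1 0.38 -0.14 0 0 0 0;-1 0 0 0 0 0 0;-1 0 0 0.8 0 0 0;-1 0 0 0.6 0 0 0;-1 0 0 0.4 0 0 0")

```text
clock: 8.43
eef_pos: [537.0, 24.5, 143.3]
tool_rot: [-3.14, 0.0, 1.61]
force: [0.3, -0.5, -1.3]
width: 13.2
gripper_force: 58.5
```

Call:
move_arm(targets="-1 0 0 0.2 0 0 0;-1 0 0 0.2 0 0 0;-1 0 0 0 0 0 0")

```text
clock: 8.68
eef_pos: [537.3, 24.6, 139.8]
tool_rot: [-3.141, 0.0, 1.61]
force: [0.5, 0.1, -0.5]
width: 13.7
gripper_force: 58.5
```

Run:
```python
from h import *
w=get('wrist');s=read_state();e=s['eef_pos'];print(s['clock'],e,s['tool_rot'],s['force'],s['torque'],s['width'])
cv2.imwrite('pics/w5c.png',cv2.resize(w['color'][120:260,240:400,::-1],None,fx=4,fy=4,interpolation=3))
```

```text
8.7333 [537.39324043  24.63927073 140.03044397] [-3.14108059e+00 -4.99495079e-05  1.60984807e+00] [ 0.28517269 -0.40912813 -0.19990589] [-0.01713198  0.01573482  0.01407619] 13.581500023413351
```

View pics/w5c.png

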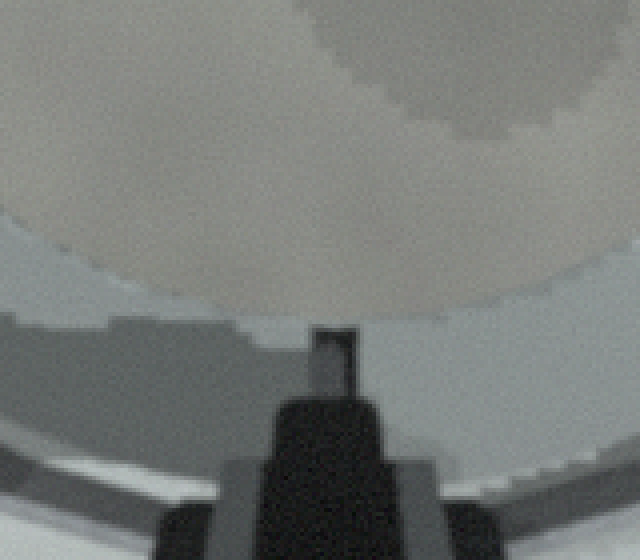

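The blade has entered the slot freely but sits about 1 mm left of centre and close to the inner end. I'll recentre it and push down.

Call:
move_arm(targets="-1 -0.12 0.08 0 0 0 0;-1 0 0 0.4 0 0 0;-1 0 0 0.5 0 0 0;-1 0 0 0.5 0 0 0;-1 0 0 0.4 0 0 0")

```text
clock: 9.15
eef_pos: [538.1, 23.4, 121.6]
tool_rot: [-3.141, 0.0, 1.61]
force: [1.0, -0.6, -1.1]
width: 13.8
gripper_force: 58.5
```

Call:
move_arm(targets="-1 0 0 0.2 0 0 0;-1 0 0 0.2 0 0 0;-1 0 0 0.1 0 0 0;-1 0 0 0.1 0 0 0;-1 0 0 0 0 0 0")

```text
clock: 9.57
eef_pos: [538.4, 23.5, 116.2]
tool_rot: [3.142, -0.0, 1.61]
force: [-0.6, 0.1, -0.9]
width: 13.1
gripper_force: 58.5
```

Run:
```python
from h import *
w=get('wrist','w6.png');s=read_state();e=s['eef_pos'];print(s['clock'],e,s['tool_rot'],s['force'],s['torque'],s['width'])
```

```text
9.6167 [538.42043106  23.45017672 116.35615384] [3.14146403e+00 3.62955171e-07 1.60978455e+00] [ 0.16897502  0.70619971 -1.13198726] [ 0.02489345 -0.02824803 -0.00324259] 13.632898821518966
```

Call:
move_arm(targets="-1 0 0 0.1 0 0 0;-1 0 0 0.1 0 0 0;-1 0 0 0 0 0 0")

```text
clock: 9.87
eef_pos: [539.9, 23.5, 115.7]
tool_rot: [3.138, 0.0, 1.61]
force: [0.2, 0.3, 7.3]
width: 12.9
gripper_force: 59.6
```

Call:
move_arm(targets="-1 0 0 0.1 0 0 0;-1 0 0 0 0 0 0")

```text
clock: 10.03
eef_pos: [540.7, 23.6, 115.7]
tool_rot: [3.136, 0.0, 1.61]
force: [-0.7, -1.4, 14.4]
width: 13.5
gripper_force: 60.6
```

Call:
move_arm(targets="-1 0 0 -0.2 0 0 0;1 0 0 0 0 0 0;1 0 0 0 0 0 0;1 0 0 0 0 0 0;1 0 0 0 0 0 0")

```text
clock: 10.45
eef_pos: [538.1, 23.4, 115.0]
tool_rot: [-3.141, -0.0, 1.61]
force: [-0.3, 0.4, -0.9]
width: 61.4
gripper_force: 0.0
```

Call:
move_arm(targets="1 0 0 0 0 0 0;1 0 0 0 0 0 0;1 0 0 -1 0 0 0;1 0 0 -2 0 0 0;1 0 0 -3 0 0 0")

```text
clock: 10.87
eef_pos: [536.6, 23.3, 174.6]
tool_rot: [-3.137, -0.0, 1.61]
force: [0.2, -0.5, 0.6]
width: 85.6
gripper_force: 0.0
```

Call:
move_arm(targets="1 0 0 -3 0 0 0;1 0 0 -3 0 0 0;1 0.7 0 -1 0 0 0;1 3 0 0 0 0 0;1 3 0 0 0 0 0")

```text
clock: 11.28
eef_pos: [536.4, 89.7, 246.7]
tool_rot: [3.139, 0.001, 1.606]
force: [0.7, 1.3, -0.8]
width: 85.0
gripper_force: 0.0
```

Call:
move_arm(targets="1 3 0 0 0 0 0;1 0 0 0 0 0 0;1 0 0 0 0 0 0;1 0 0 0 0 0 0")

```text
clock: 11.62
eef_pos: [534.3, 119.9, 245.2]
tool_rot: [-3.141, 0.001, 1.61]
force: [-0.0, -0.4, -1.0]
width: 85.2
gripper_force: 0.0
```

Run:
```python
from h import *
w=get('wrist','w7.png');s=read_state();e=s['eef_pos'];print(s['clock'],e,s['tool_rot'],s['force'],s['qpos'],proj(w,[535,121,156]))
cv2.imwrite('pics/w7c.png',cv2.resize(w['color'][60:360,180:460,::-1],None,fx=2,fy=2,interpolation=3))
```

```text
11.6667 [534.49960705 119.14601185 245.1575606 ] [-3.14107139e+00  1.11996328e-03  1.60857052e+00] [-0.20791169  0.44252173 -0.00359564] [-0.00988668  0.48706569 -0.38702188  1.78075216  0.22537321  0.91811797
 -0.45632916] [321.24079075 193.70952078]
```

View pics/w7c.png

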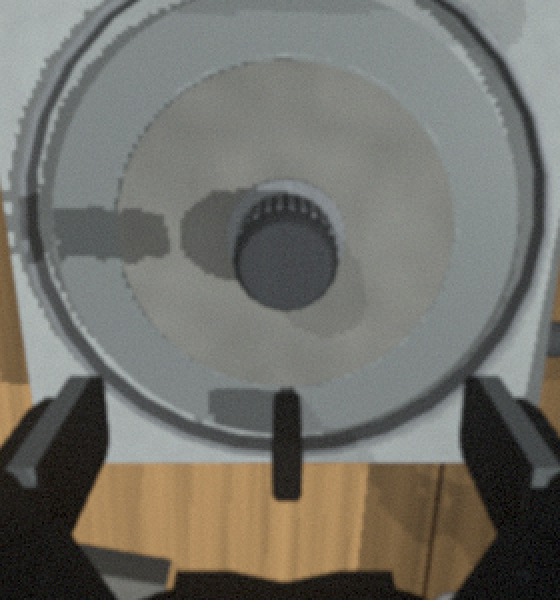

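The key stands upright, home in the slot: its handle base is at crop (286,390) and its top at (286,495). The nut's top face is centred at crop (286,261), which is full-image (323,190.5).

Run:
```python
from h import *
w=get('wrist');s=read_state();e=s['eef_pos'];print(e,s['tool_rot'])
print('nut',onz(w,323,190.5,156), [onz(w,323+a,190.5+b,156)[:2] for a,b in((-25.5,0),(25.5,0),(0,25))])
# disc outline, z=111
for r in (120,150,170): print(w['color'][r,225:255].max(1), w['color'][r,390:420].max(1))
print('disc L/R at rows', [ (onz(w,180+117/2,60+225/2,111)[:2]),(onz(w,180+455/2,60+225/2,111)[:2]),onz(w,323,60+57/2,111)[:2],onz(w,323,60+388/2,111)[:2]])
print('key top', onz(w,323,180+60/1+0,156)[:2], onz(w,323,60+497/2,156)[:2])
```

```text
[534.58138189 118.85839391 245.12691538] [-3.14105959e+00  1.04587470e-03  1.60783973e+00]
nut [536.46885218 122.98903847 156.        ] [array([516.1805519, 122.2174111]), array([556.76009461, 123.76076637]), array([537.32057173, 101.50804301])]
[138 136 128 134 135 133 131 135 135 136 136 136 137 135 136 131 134 134
 133 140 132 138 136 133 137 136 137 136 132 120] [140 145 146 141 143 142 140 146 145 145 143 146 147 142 146 145 148 146
 146 146 148 146 146 144 145 149 145 147 151 144]
[137 134 134 136 131 134 136 136 131 131 135 133 136 133 113 106 118 127
 125 132 129 127 127 129 128 127 126 126 130 128] [133 134 135 135 130 134 137 135 136 134 137 138 133 136 142 149 148 148
 143 141 141 143 141 144 146 146 146 148 144 142]
[100  97  89  93  92  92  93  95  89  91  96  95  93  96  92  91  90  90
  88  89  93  91  92  88  91  89  91  91  89  91] [139 140 137 135 138 135 137 133 133 132 134 128 133 133 124 134 129 139
 145 144 138 143 142 143 139 141 142 142 140 145]
disc L/R at rows [array([457.83249166, 123.05227448]), array([615.34778761, 129.05161017]), array([533.62702728, 200.29227378]), array([539.96711351,  40.4097558 ])]
key top [538.20127383  79.29382126] [540.937655    10.26039245]
```

Call:
move_arm(targets="1 0.19 0.08 0 0 0 0;1 0 0 3 0 0 0;1 0 0 3 0 0 0;1 0 0 3 0 0 0;1 0 0 2 0 0 0")

```text
clock: 12.13
eef_pos: [534.4, 120.9, 133.0]
tool_rot: [-3.139, 0.001, 1.608]
force: [0.3, -0.3, 0.2]
width: 85.4
gripper_force: 0.0
```

Call:
move_arm(targets="1 0 0 1 0 0 0;1 0 0 0.8 0 0 0;0.4 0 0 0 0 0 0;0.2 0 0 0 0 0 0;0 0 0 0 0 0 0")

```text
clock: 12.55
eef_pos: [536.3, 122.5, 118.6]
tool_rot: [3.139, -0.001, 1.61]
force: [-0.2, 0.6, 0.2]
width: 51.4
gripper_force: 0.0
```

Call:
move_arm(targets="-0.2 0 0 0 0 0 0;-0.4 0 0 0 0 0 0;-1 0 0 0 0 0 0;-1 0 0 0 0 0 0;-1 0 0 0 0 0 0")

```text
clock: 12.97
eef_pos: [536.0, 122.5, 118.9]
tool_rot: [3.139, -0.0, 1.61]
force: [-0.9, -0.4, 5.1]
width: 43.1
gripper_force: 61.2
```

Run:
```python
from h import *
s=read_state();print({k:np.round(s[k],3) for k in s if k not in('qd','tau')})
```

```text
{'clock': np.float64(12.967), 'qpos': array([-0.069,  0.656, -0.315,  1.899,  0.326,  0.634, -0.549]), 'eef_pos': array([536.027, 122.461, 118.874]), 'tool_rot': array([ 3.139, -0.   ,  1.61 ]), 'force': array([-0.892, -0.439,  5.116]), 'torque': array([-0.075,  0.369, -0.063]), 'gripper_force': np.float64(61.162), 'width': np.float64(43.089)}
```

Call:
move_arm(targets="-1 0 0 0 0 0 -2;-1 0 0 0 0 0 -2;-1 0 0 0 0 0 -1;-1 0 0 0 0 0 0")

```text
clock: 13.3
eef_pos: [535.9, 123.0, 118.9]
tool_rot: [3.139, -0.001, 1.698]
force: [-1.5, 0.3, 6.2]
width: 42.8
gripper_force: 61.2
```

```bash
cat > st.py <<'E'
from h import *
s=read_state();print({k:np.round(s[k],3).tolist() for k in ('clock','eef_pos','tool_rot','force','torque','width')},s['qpos'][6])
E
python3 st.py
```

```text
{'clock': 13.3, 'eef_pos': [535.927, 122.977, 118.873], 'tool_rot': [3.139, -0.001, 1.698], 'force': [-1.475, 0.345, 6.168], 'torque': [0.106, 0.462, -0.025], 'width': 42.847} -0.4841238061479053
```

Call:
move_arm(targets="-1 0 0 0 0 0 -2;-1 0 0 0 0 0 -1;-1 0 0 0 0 0 0")

```text
clock: 13.55
eef_pos: [535.9, 123.0, 118.9]
tool_rot: [3.139, -0.001, 1.75]
force: [-1.2, 1.6, 6.7]
width: 42.9
gripper_force: 61.2
```

```bash
python3 st.py
```

```text
{'clock': 13.55, 'eef_pos': [535.867, 123.019, 118.865], 'tool_rot': [3.139, -0.001, 1.75], 'force': [-1.155, 1.573, 6.671], 'torque': [0.144, 0.428, -0.078], 'width': 42.854} -0.4455562648787104
```

Call:
move_arm(targets="-1 0 0 0 0 0 -2;-1 0 0 0 0 0 -1;-1 0 0 0 0 0 0")

```text
clock: 13.8
eef_pos: [535.8, 123.1, 118.9]
tool_rot: [3.139, -0.001, 1.801]
force: [-1.8, 0.8, 6.2]
width: 43.0
gripper_force: 61.2
```

```bash
python3 st.py
```

```text
{'clock': 13.8, 'eef_pos': [535.832, 123.062, 118.856], 'tool_rot': [3.139, -0.001, 1.801], 'force': [-1.841, 0.782, 6.218], 'torque': [0.204, 0.518, -0.31], 'width': 42.954} -0.4072676558162493
```

Call:
move_arm(targets="-1 0 0 0 0 0 -1;-1 0 0 0 0 0 0")

```text
clock: 13.97
eef_pos: [535.8, 123.1, 118.9]
tool_rot: [3.139, -0.001, 1.818]
force: [-2.4, 1.2, 6.8]
width: 42.8
gripper_force: 61.2
```

```bash
python3 st.py
```

```text
{'clock': 13.967, 'eef_pos': [535.816, 123.118, 118.868], 'tool_rot': [3.139, -0.001, 1.818], 'force': [-2.371, 1.246, 6.833], 'torque': [0.159, 0.5, -0.455], 'width': 42.778} -0.39458783589972907
```

CCW comes up solid at about 10°, so I'll try CW.

Call:
move_arm(targets="-1 0 0 0 0 0 2;-1 0 0 0 0 0 4;-1 0 0 0 0 0 4;-1 0 0 0 0 0 3;-1 0 0 0 0 0 2")

```text
clock: 14.38
eef_pos: [536.0, 122.3, 118.9]
tool_rot: [3.139, 0.0, 1.555]
force: [-1.6, -0.7, 6.4]
width: 43.1
gripper_force: 61.2
```

```bash
python3 st.py
```

```text
{'clock': 14.383, 'eef_pos': [536.043, 122.301, 118.879], 'tool_rot': [3.139, 0.0, 1.555], 'force': [-1.571, -0.722, 6.391], 'torque': [-0.182, 0.369, 0.041], 'width': 43.077} -0.5893089813747054
```

Call:
move_arm(targets="-1 0 0 0 0 0 2;-1 0 0 0 0 0 2;-1 0 0 0 0 0 1;-1 0 0 0 0 0 0")

```text
clock: 14.72
eef_pos: [536.1, 122.2, 118.8]
tool_rot: [3.139, -0.0, 1.469]
force: [-1.0, -0.6, 6.2]
width: 42.9
gripper_force: 61.2
```

```bash
python3 st.py
```

```text
{'clock': 14.717, 'eef_pos': [536.068, 122.223, 118.843], 'tool_rot': [3.139, -0.0, 1.469], 'force': [-1.037, -0.608, 6.152], 'torque': [-0.167, 0.282, 0.014], 'width': 42.904} -0.6520560122779749
```

Call:
move_arm(targets="-1 0 0 0 0 0 2;-1 0 0 0 0 0 2;-1 0 0 0 0 0 2;-1 0 0 0 0 0 2;-1 0 0 0 0 0 0")

```text
clock: 15.13
eef_pos: [536.2, 122.2, 118.9]
tool_rot: [3.139, -0.001, 1.329]
force: [-1.0, -1.2, 5.8]
width: 42.7
gripper_force: 61.2
```

```bash
python3 st.py
```

```text
{'clock': 15.133, 'eef_pos': [536.18, 122.191, 118.876], 'tool_rot': [3.139, -0.001, 1.329], 'force': [-1.048, -1.16, 5.797], 'torque': [-0.206, 0.298, -0.009], 'width': 42.733} -0.7542885619393559
```

CW turns freely with no torque, so the thread is left-hand. I'll continue to about 107° in total.

Call:
move_arm(targets="-1 0 0 0 0 0 4;-1 0 0 0 0 0 6;-1 0 0 0 0 0 6;-1 0 0 0 0 0 6;-1 0 0 0 0 0 6")

```text
clock: 15.55
eef_pos: [536.5, 122.3, 118.9]
tool_rot: [3.14, -0.002, 0.837]
force: [0.1, -0.8, 3.7]
width: 42.6
gripper_force: 61.0
```

Call:
move_arm(targets="-1 0 0 0 0 0 6;-1 0 0 0 0 0 6;-1 0 0 0 0 0 6;-1 0 0 0 0 0 6;-1 0 0 0 0 0 6")

```text
clock: 15.97
eef_pos: [536.8, 122.2, 118.9]
tool_rot: [3.141, -0.004, 0.313]
force: [0.5, -1.3, 4.2]
width: 42.6
gripper_force: 61.0
```

```bash
python3 st.py
```

```text
{'clock': 15.967, 'eef_pos': [536.797, 122.179, 118.877], 'tool_rot': [3.141, -0.004, 0.313], 'force': [0.518, -1.268, 4.218], 'torque': [-0.378, 0.01, 0.001], 'width': 42.572} -1.4806514543118894
```

Call:
move_arm(targets="-1 0 0 0 0 0 6;-1 0 0 0 0 0 6;-1 0 0 0 0 0 6;-1 0 0 0 0 0 6;-1 0 0 0 0 0 6")

```text
clock: 16.38
eef_pos: [536.9, 121.6, 118.9]
tool_rot: [-3.141, -0.004, -0.211]
force: [0.3, -1.6, 4.1]
width: 43.4
gripper_force: 61.1
```

Call:
move_arm(targets="-1 0 0 0 0 0 3;-1 0 0 0 0 0 0;-1 0 0 0 0 0 0")

```text
clock: 16.63
eef_pos: [536.8, 121.7, 118.9]
tool_rot: [-3.141, -0.003, -0.258]
force: [0.7, -2.8, 5.4]
width: 42.9
gripper_force: 61.1
```

```bash
python3 st.py
```

```text
{'clock': 16.633, 'eef_pos': [536.808, 121.665, 118.873], 'tool_rot': [-3.141, -0.003, -0.258], 'force': [0.746, -2.836, 5.417], 'torque': [-0.608, 0.051, 0.012], 'width': 42.94} -1.8839739659940835
```

Turned 107° without torque. Next, lift gently and watch the force.

Call:
move_arm(targets="-1 0 0 -0.2 0 0 0;-1 0 0 -0.3 0 0 0;-1 0 0 -0.3 0 0 0;-1 0 0 0 0 0 0")

```text
clock: 16.97
eef_pos: [535.6, 122.6, 126.0]
tool_rot: [-3.141, -0.001, -0.258]
force: [0.1, -0.1, -2.0]
width: 43.0
gripper_force: 61.1
```

```bash
python3 st.py
```

```text
{'clock': 16.967, 'eef_pos': [535.572, 122.592, 125.953], 'tool_rot': [-3.141, -0.001, -0.258], 'force': [0.07, -0.107, -1.993], 'torque': [0.043, -0.002, 0.045], 'width': 43.007} -1.887581793903708
```

Call:
move_arm(targets="-1 0 0 -0.6 0 0 0;-1 0 0 -0.8 0 0 0;-1 0 0 -0.8 0 0 0;-1 0 0 -0.8 0 0 0;-1 0 0 -0.8 0 0 0")

```text
clock: 17.38
eef_pos: [535.4, 122.4, 164.5]
tool_rot: [-3.141, -0.0, -0.258]
force: [0.3, 0.1, -2.4]
width: 42.9
gripper_force: 61.2
```

Call:
move_arm(targets="-1 0 0 -1.2 0 0 0;-1 0 0 -1.4 0 0 0;-1 0 0 -1.2 0 0 0;-1 0 0 -0.8 0 0 0;-1 0 0 -0.4 0 0 0")

```text
clock: 17.8
eef_pos: [535.9, 122.5, 215.0]
tool_rot: [-3.14, -0.002, -0.258]
force: [0.4, 0.7, -1.8]
width: 42.9
gripper_force: 61.2
```

Call:
move_arm(targets="-1 0 0 0 0 0 0;-1 0 0 0 0 0 0;-1 0 0 0 0 0 0;-1 0 0 0 0 0 0;-1 0 0 0 0 0 0")

```text
clock: 18.22
eef_pos: [534.9, 122.2, 212.7]
tool_rot: [3.141, 0.001, -0.258]
force: [-0.8, 0.6, -2.3]
width: 43.0
gripper_force: 61.2
```

```bash
python3 st.py
python3 - <<'E'
from h import *
b=get('side');a=get('top')
A=cv2.resize(b['color'][90:240,190:390,::-1],(400,300),interpolation=3);B=cv2.resize(a['color'][130:280,150:350,::-1],(400,300),interpolation=3)
cv2.imwrite('pics/fin.png',np.hstack([A,B]))
E
```

```text
{'clock': 18.217, 'eef_pos': [534.942, 122.196, 212.721], 'tool_rot': [3.141, 0.001, -0.258], 'force': [-0.793, 0.614, -2.313], 'torque': [-0.005, -0.017, 0.065], 'width': 42.986} -1.9275786523998808
```

View pics/fin.png

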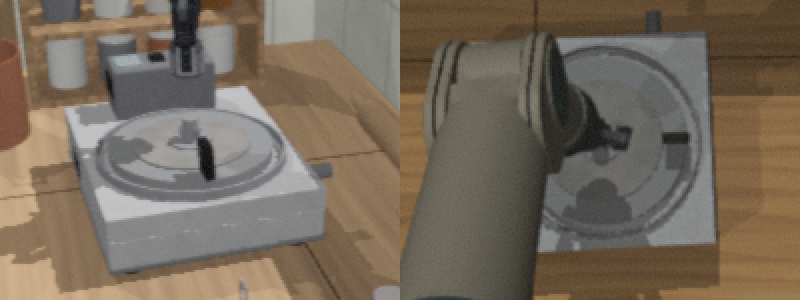

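The spindle is bare at (188,130), the nut is held above it at (186,60), and the key stands home at (206,158). I'll let the arm settle, then hand in.

Call:
move_arm(targets="-1 0 0 0 0 0 0;-1 0 0 0 0 0 0;-1 0 0 0 0 0 0;-1 0 0 0 0 0 0;-1 0 0 0 0 0 0")

```text
clock: 18.73
eef_pos: [535.3, 122.3, 213.4]
tool_rot: [-3.141, -0.0, -0.258]
force: [-0.1, 1.2, -1.6]
width: 42.7
gripper_force: 61.2
```

```bash
python3 st.py; python3 -c "
from cell import order;print(order.finish_job())"
```

```text
{'clock': 18.733, 'eef_pos': [535.337, 122.32, 213.364], 'tool_rot': [-3.141, -0.0, -0.258], 'force': [-0.127, 1.222, -1.559], 'torque': [0.018, -0.02, 0.012], 'width': 42.703} -1.9276145000131746
the job is handed in; nothing more can be done
None
```

The job is handed in, with no verdict shown: the key is home in its slot, and the nut (left-hand thread: solid at about 10° counterclockwise, free clockwise) is held upright about 10 cm above the disc at 18.7 s; whether the disc moved in the key's small play was not measured.

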